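Uncap the valve block and sort the caps by length

ROBOT

A 6-joint arm with a two-finger parallel gripper is mounted at the origin on the work surface. World frame = base frame: x ahead of the robot, y to its left, z up, the work surface at z = 0. Lengths are in m, angles in degrees, forces in N, time in s.
With the tool pointing down it reaches from about 0.275 to 0.75 m from the base axis. Payload 10.2 kg.
Tool frame: the origin (TCP) lies at the very end of the fingers, on their centre line; the grasp point (between the pads) lies bot.grip_point_offset behind it (bot.grip_point_offset is the distance from the TCP to the grasp point, in m); z points along the fingers, y is the line along which they close (so a half turn about z gives the same grasp; the last joint's range is limited). The gripper opens to 88 mm and grips with 3 to 60 N. Pads are 18 mm wide; open, the fingers measure 123 mm over their backs; the gripper's body (75 mm by 187 mm) begins 45 mm behind the grasp point.
Start: joints at [54.924, 17.928, 85.812, -0, 76.261, -12.8], TCP at [0.199, 0.486, 0.239] pointing down, gripper open.
Joint ranges: [-168.41, 168.41], [-55.51, 124.54], [10.69, 146.95], [-70.63, 250.63], [1, 178], [-165.06, 165.06]. Speed limits (degrees/s): [136.94, 136.94, 172.46, 180, 180, 180].

INTERFACE

Orientations are given as [roll, pitch, yaw] about the fixed x, y, z axes, in that order (R = Rz(yaw) Ry(pitch) Rx(roll)).
In Python, from bench import bot gives the robot as it stands. The module is installed in compiled form; this text tells all that it offers. Calls block until the motion is done:
- bot.move_to(position, orientation): joint-space move of the TCP to a pose.
- bot.movel(position, rot=None, feed=0.15, force_limit=None): straight line of the TCP; rot=None keeps the orientation; feed is the mean speed in m/s. With force_limit (N) it stops when the force on the tool has changed by that much, and returns True; else False.
- bot.movej(angles): joint-space move.
- bot.move_gripper(opening, strength=None): finger opening in m; strength is the grip in N (None keeps the last); returns when the fingers have stopped.
- bot.wait(seconds).
- bot.ik(position, orientation): joint angles nearest the present ones, or None.
- bot.snapshot(name): name is "scene" or "top" or "wrist"; returns a dict with "pixels" (420x560x3 uint8, red, green, blue), "depth" (420x560 float32, m along the optical axis (not along the pixel's ray), 0 where there is no reading), "vertical_fov" (degrees; the focal length in pixels is half the picture's height over the tangent of half this angle, whatever the lens; pixels are square), "cx", "cy" (the principal point, pixels), "xyz" and "orientation" of the camera in the world. Camera axes: x right, y up, looking along -z (the intrinsics and any distortion apply to the point x, -y, -z); pixel columns grow to the right and rows downward; lengths in m; the calibration is good to about 2 mm. A picture is of the moment at which its call begins.
A pose or a line that the arm cannot do raises bot.IKError and nothing moves.
- bot.finish_job(): hands the job in; it is judged then, once.
Readings, each from a call of its own:
- bot.get_t(): time.
- bot.get_joints(): joint angles.
- bot.get_joint_velocities(): joint speeds.
- bot.get_joint_efforts(): joint torques, N m.
- bot.get_tcp_pos(): TCP position.
- bot.get_ee_rot(): TCP orientation.
- bot.get_force(): force on the tool from outside, world axes, zero at the start.
- bot.get_ft_torque(): the same for the moment, N m.
- bot.get_opening(): finger opening in m.
- bot.get_finger_force(): force on a finger pad.
Only numpy, scipy, OpenCV 4.12 (cv2) and the standard library are available. Lean on these libraries where they do the work, as an engineer would, in place of code of your own. Each camera call takes 0.05 s, during which the arm holds its last target. There are 200 camera calls.

TASK

Pull the three push-on caps off the ports of the valve block and stand each one upright, open end down, on the floor of the sorting tray, in the row that already holds a cap of the same length. Leave the caps that already stand in the tray and the loose parts on the bench (sleeve, socket and gear) where they are.

Things in the scene. Friction and masses are not known exactly. Their poses are not given: they have to be found in the camera images.
- valve_block: black hydraulic valve block, 110 mm (x) by 150 mm (y), held in a low grey vise: one fixed unit. Origin: on the bench under the block's centre, z up; its top face is at z = 78 mm. Three upright steel spigots stand in line on it at x = 0, y = -50, 0, 50 mm. Vise jaws: x +-77 mm, up to z = 52 mm; vise screw and its cross handle (80 mm along y, z = 30 mm) reach to x = -126 mm
- port0 (a point): foot of a spigot on the block's top face, at x = 0, y = -50 mm of the block. Spigot: upright steel, 16 mm diameter, 22 mm tall, black O-ring round it; a cap is pushed over it at the start
- port1 (a point): foot of a spigot on the block's top face, at x = 0, y = 0 mm of the block. Spigot: upright steel, 16 mm diameter, 22 mm tall, black O-ring round it; a cap is pushed over it at the start
- port2 (a point): foot of a spigot on the block's top face, at x = 0, y = 50 mm of the block. Spigot: upright steel, 16 mm diameter, 22 mm tall, black O-ring round it; a cap is pushed over it at the start
- adaptor0 (a point): foot of a brass adaptor, at (x, y) = (44, -25) mm of the block, on its top face; part of the block, upright, 22 mm diameter, 40 mm tall: an obstacle to the fingers beside the caps
- adaptor1 (a point): foot of a brass adaptor, at (x, y) = (-44, 25) mm of the block, on its top face; part of the block, upright, 22 mm diameter, 40 mm tall: an obstacle to the fingers beside the caps
- cap_short: white plastic cap, 34 mm tall, 28 mm diameter (29 at the foot), closed flat top, bore 23 mm deep from below. Starts upright on one of the spigots (which one varies), foot on the block's top face, held by a snap over the O-ring: a straight upward pull of 10 to 20 N frees it; clear of the spigot after 23 mm. Origin: centre of its underside; z: towards the closed top. About 35 g
- cap_medium: white plastic cap, 46 mm tall, 28 mm diameter (29 at the foot), closed flat top, bore 23 mm deep from below. Starts upright on one of the spigots (which one varies), foot on the block's top face, held by a snap over the O-ring: a straight upward pull of 10 to 20 N frees it; clear of the spigot after 23 mm. Origin: centre of its underside; z: towards the closed top. About 35 g
- cap_long: white plastic cap, 58 mm tall, 28 mm diameter (29 at the foot), closed flat top, bore 23 mm deep from below. Starts upright on one of the spigots (which one varies), foot on the block's top face, held by a snap over the O-ring: a straight upward pull of 10 to 20 N frees it; clear of the spigot after 23 mm. Origin: centre of its underside; z: towards the closed top. About 35 g
- row_short: a white cap that looks like cap_short (34 mm tall, 28 mm diameter), already standing loose and upright in one of the tray's rows: it marks the row for that length. Which row, and where along it, varies. Origin: centre of its underside, z up
- row_medium: a white cap that looks like cap_medium (46 mm tall, 28 mm diameter), already standing loose and upright in one of the tray's rows: it marks the row for that length. Which row, and where along it, varies. Origin: centre of its underside, z up
- row_long: a white cap that looks like cap_long (58 mm tall, 28 mm diameter), already standing loose and upright in one of the tray's rows: it marks the row for that length. Which row, and where along it, varies. Origin: centre of its underside, z up
- tray: flat green sorting tray, fixed, 190 mm (x) by 165 mm (y), rim 14 mm high, walls 4 mm. Two dividers 12.5 mm high along x make three rows centred at y = -53.7, 0 and 53.7 mm, each about 50 mm wide and 182 mm long inside. Origin: underside centre, z up; the rows' floor is at z = 4 mm. Each row has room for one more cap beside the one standing in it
- sleeve: bystander: dark steel spool sleeve with drilled holes, standing on the bench, 34 mm diameter, 58 mm tall; origin at the centre of its underside, z up
- socket: bystander: bright steel wrench socket standing on the bench, 26 mm diameter, 38 mm tall; origin at the centre of its underside, z up
- gear: bystander: dark steel gear lying flat on the bench, 57 mm diameter, 14 mm thick; origin at the centre of its underside, z up
Mind the look-alikes: they are no part of the job. Leave any pink or red look-alike of the cap_long alone.

How it is judged:
By the outcome, as a careful person would: the job done as asked, in the order asked, and still so for the second after the job is handed in, with the robot touching nothing.
It also fails if it takes over 70 s, if anything falls off the work surface, if the arm or the gripper's body presses on something with over 40 N, if the wrist force passes 120 N, or if a joint passes its speed limit or range.

## Working session

There is one attempt and no reset: what is moved stays moved. The work goes in short steps, each a Python script; the robot and the scene stay as the last script left them, time stands still between calls to the robot, and variables do not carry over. Pictures are saved under pics/ and viewed, at most 10 in all, crops included, and the job is handed in when it is done.

```bash
mkdir -p pics
python3 - <<'E'
from bench import bot
import cv2,numpy as np
for n in("scene","top"):
    s=bot.snapshot(n); cv2.imwrite(f"pics/{n}0.png",cv2.resize(s["pixels"][:,:,::-1],(800,600)))
    np.savez(f"{n}0.npz",**{k:np.array(v) for k,v in s.items()})
    print(n,{k:v for k,v in s.items() if k not in("pixels","depth")}, (s["depth"]>0).mean())
print(bot.grip_point_offset,bot.get_t(),bot.get_ee_rot())
E
```

```text
scene {'vertical_fov': 42.03194878059808, 'cx': 286.9404001103343, 'cy': 210.73880531355286, 'xyz': array([ 0.87442187, -0.61989025,  0.78508621]), 'orientation': array([44.96852156,  0.7119686 , 26.72268101])} 0.9959523809523809
top {'vertical_fov': 45.37008480676343, 'cx': 277.09828635798686, 'cy': 205.4975680911788, 'xyz': array([0.34205379, 0.00570206, 1.01759739]), 'orientation': array([ 12.03025983,  -0.33180044, -84.12361642])} 0.995969387755102
0.0187 0.1 [-1.79938815e+02 -1.34515319e-02  1.57723691e+02]
```

View pics/top0.png

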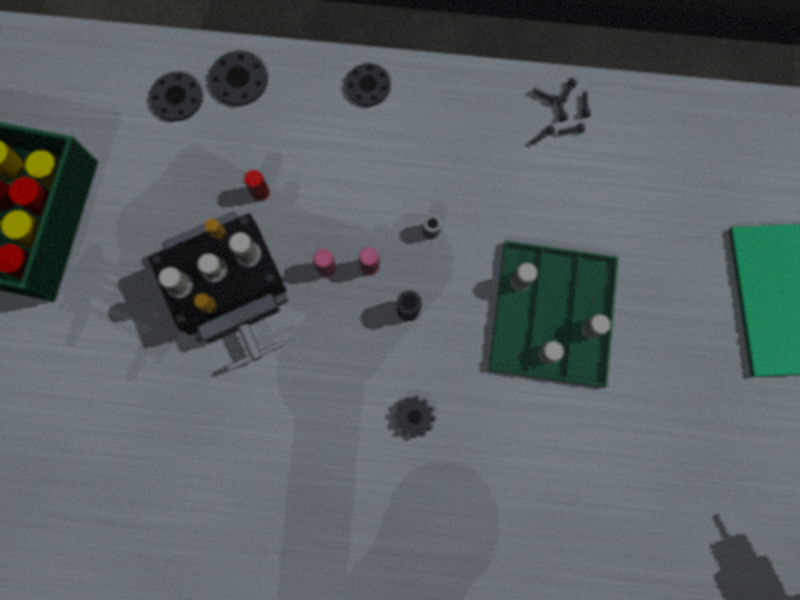

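View pics/scene0.png

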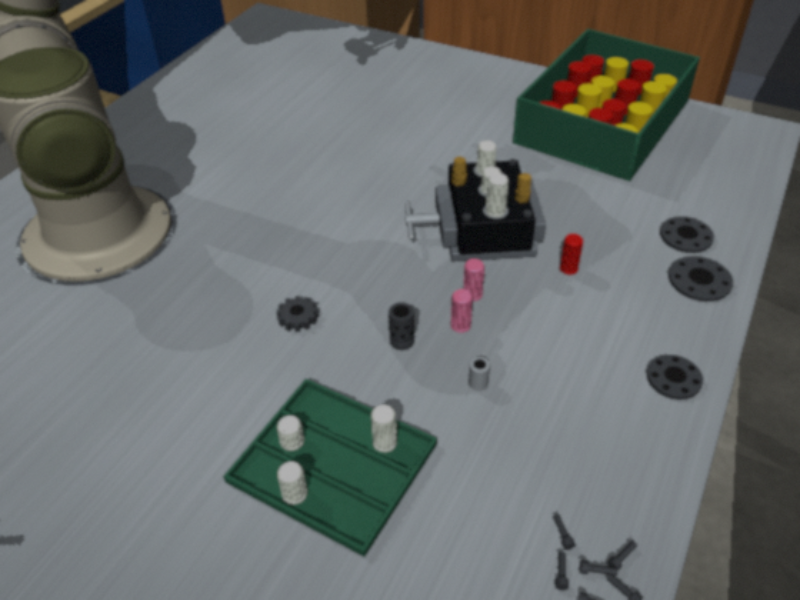

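Top view (800x600): block caps at about (172,278), (210,265), (241,245), adaptors at (215,228) and (205,302). Tray caps are at (526,274), (599,324) and (553,351), with the tray corners around (503,243), (617,256), (605,386), (489,372). The pink and red look-alikes are at (324,262), (369,260) and (256,184). Next I'll back-project both views.

```bash
cat > vis.py <<'E'
import numpy as np,cv2
from scipy.spatial.transform import Rotation as R
def cloud(s):
    d=np.asarray(s["depth"],float);h,w=d.shape
    f=h/2/np.tan(np.radians(float(s["vertical_fov"]))/2)
    v,u=np.mgrid[:h,:w]
    P=np.stack([(u-float(s["cx"]))*d/f,-(v-float(s["cy"]))*d/f,-d],-1)
    W=P@R.from_euler("xyz",s["orientation"],degrees=True).as_matrix().T+s["xyz"]
    W[d<=0]=np.nan
    return W
def caps(s,zmin=.02,box=(0,.9,-.5,.5),amin=15,sat=45,val=95):
    W=cloud(s);hsv=cv2.cvtColor(s["pixels"],cv2.COLOR_RGB2HSV)
    m=(hsv[...,1]<sat)&(hsv[...,2]>val)&(W[...,2]>zmin)&(W[...,0]>box[0])&(W[...,0]<box[1])&(W[...,1]>box[2])&(W[...,1]<box[3])
    n,l,st,c=cv2.connectedComponentsWithStats(m.astype(np.uint8),connectivity=4)
    out=[]
    for i in range(1,n):
        if st[i,4]<amin: continue
        p=W[l==i];zt=np.percentile(p[:,2],90);t=p[abs(p[:,2]-zt)<.005]
        (x,y),r=cv2.minEnclosingCircle(t[:,:2].astype(np.float32))
        out.append((c[i].round(0),st[i,4],np.median(t,0).round(4),np.round([x,y,r],4)))
    return out
E
python3 - <<'E'
import numpy as np,cv2
from vis import *
for n in("top","scene"):
    s=dict(np.load(n+"0.npz")); W=cloud(s)
    print(n); [print(*o) for o in caps(s)]
    if n=="top":
        for u,v in[(215,228),(205,302),(503,243),(617,256),(605,386),(489,372),(575,290),(430,226),(408,302),(414,417),(324,260),(369,258),(330,480)]:
            print((u,v),W[int(v/1.4286),int(u/1.4286)].round(3))
E
```

```text
top
[303. 156.] 63 [ 0.6584 -0.0216  0.0385] [ 0.6589 -0.02    0.0129]
[168. 170.] 159 [0.5753 0.2245 0.136 ] [0.5756 0.2242 0.0135]
[180. 177.] 17 [0.5778 0.2113 0.0882] [0.576  0.2115 0.0041]
[146. 184.] 154 [0.5501 0.2673 0.1126] [0.5501 0.2681 0.0131]
[369. 190.] 135 [ 0.5945 -0.1542  0.062 ] [ 0.5946 -0.1547  0.0131]
[119. 194.] 159 [0.5239 0.3102 0.1242] [0.5242 0.3103 0.0133]
[420. 226.] 137 [ 0.5355 -0.2612  0.0501] [ 0.5356 -0.262   0.0132]
[181. 240.] 211 [0.462  0.2111 0.0373] [0.4725 0.1978 0.0318]
[388. 245.] 138 [ 0.4935 -0.202   0.0384] [ 0.4937 -0.2024  0.0133]
[167. 254.] 51 [0.4325 0.2262 0.0344] [0.4315 0.2242 0.0162]
(215, 228) [0.597 0.265 0.117]
(205, 302) [0.498 0.263 0.117]
(503, 243) [ 0.651 -0.127 -0.001]
(617, 256) [ 0.649 -0.294 -0.001]
(605, 386) [ 0.455 -0.28   0.015]
(489, 372) [ 0.46 -0.12 -0.  ]
(575, 290) [ 0.59  -0.233  0.01 ]
(430, 226) [ 0.653 -0.015  0.04 ]
(408, 302) [0.537 0.005 0.058]
(414, 417) [ 0.386 -0.019  0.015]
(324, 260) [0.585 0.126 0.059]
(369, 258) [0.594 0.064 0.057]
(330, 480) [0.291 0.087 0.005]
scene
[23. 75.] 784 [ 0.0511 -0.0462  0.2691] [ 0.0351 -0.0303  0.049 ]
[344. 126.] 807 [0.5759 0.222  0.1356] [0.5756 0.2237 0.0146]
[309. 136.] 105 [0.4781 0.2615 0.052 ] [0.4821 0.2601 0.0292]
[ 29. 132.] 16 [ 0.0114 -0.0679  0.1325] [ 0.0128 -0.067   0.0107]
[ 57. 159.] 1589 [ 0.0392 -0.0571  0.0997] [ 0.0307 -0.0522  0.0355]
[378. 151.] 47 [0.6319 0.2709 0.0516] [0.6258 0.2867 0.0313]
[292. 153.] 229 [0.4619 0.2135 0.0362] [0.4525 0.2057 0.0401]
[314. 158.] 40 [0.518  0.1938 0.0516] [0.5172 0.1966 0.0106]
[335. 258.] 151 [ 0.6576 -0.0229  0.0378] [ 0.6583 -0.0194  0.0146]
[268. 296.] 409 [ 0.5948 -0.1556  0.062 ] [ 0.5945 -0.1553  0.0143]
[202. 300.] 262 [ 0.4941 -0.2029  0.038 ] [ 0.4938 -0.2023  0.0144]
[203. 335.] 372 [ 0.5354 -0.2619  0.0499] [ 0.5351 -0.2609  0.014 ]
```

```bash
cat > plan.py <<'E'
import numpy as np
from vis import *
s=dict(np.load("top0.npz"));W=cloud(s);hsv=cv2.cvtColor(s["pixels"],cv2.COLOR_RGB2HSV)
m=(hsv[...,0]>55)&(hsv[...,0]<95)&(hsv[...,1]>90)&(W[...,2]<.03)&(W[...,1]<-.08)&(W[...,1]>-.34)&(W[...,0]>.4)&(W[...,0]<.7)
n,l,st,_=cv2.connectedComponentsWithStats(m.astype(np.uint8));i=1+np.argmax(st[1:,4])
(cx,cy),wh,ang=cv2.minAreaRect((W[l==i][:,:2]*1000).astype(np.float32))
if wh[0]<wh[1]: ang-=90
ang=(ang+90)%180-90
TC=np.array([cx,cy])/1000;TA=np.radians(ang);ex=np.array([np.cos(TA),np.sin(TA)]);ey=np.array([-ex[1],ex[0]])
rows={"long":(.5945,-.155),"short":(.4937,-.2023),"medium":(.5353,-.2615)}
caps_={"long":(.5756,.2240,.058,-10),"medium":(.5241,.3103,.046,-10),"short":(.5501,.2680,.034,10)}
BA=np.degrees(np.arctan2(.0515,.0863))
place={}
for k,p in rows.items():
    a=(np.array(p)-TC)@ex;b=(np.array(p)-TC)@ey
    r=.0537*np.round(b/.0537); place[k]=TC+ex*(-.045 if a>0 else .045)+ey*r
    if __name__=="__main__":print(k,"in tray",a,b,"->",place[k])
def pose(theta): # candidates for closing direction theta
    return [[180,0,(theta+o+180)%360-180] for o in(90,-90)]
if __name__=="__main__":
    from bench import bot
    print(TC,wh,ang,BA)
    for k in caps_:
        x,y,h,d=caps_[k]
        for q in pose(BA+d):print(k,q,bot.ik([x,y,.09],q))
        for q in pose(ang):print(" place",q,bot.ik([*place[k],.01],q))
E
python3 plan.py
```

```text
long in tray 0.040193041336046426 0.052222596977944284 -> [ 0.50946479 -0.14961013]
short in tray -0.05832741327232979 0.00034148265144892795 -> [ 0.59690262 -0.2073883 ]
medium in tray -0.014051511315363238 -0.056884774485437835 -> [ 0.59443547 -0.2610316 ]
[ 0.55195013 -0.20532086] (164.12857055664062, 189.17684936523438) -2.633270263671875 30.826872677625936
long [180, 0, np.float64(110.82687267762594)] [ 1.04106914e+01  3.75759633e+01  7.87562273e+01 -2.54444375e-14
  6.36678094e+01 -1.04161813e+01]
long [180, 0, np.float64(-69.17312732237406)] None
 place [180, 0, 87.36672973632812] [-2.90175318e+01  3.55335473e+01  9.76783806e+01 -2.54444375e-14
  4.67880721e+01 -2.63842616e+01]
 place [180, 0, -92.63327026367188] [-2.90175318e+01  3.55335473e+01  9.76783806e+01 -2.54444375e-14
  4.67880721e+01  1.53615738e+02]
medium [180, 0, np.float64(110.82687267762594)] [ 1.96201508e+01  3.66085808e+01  8.04822131e+01 -2.54444375e-14
  6.29092060e+01 -1.20672191e+00]
medium [180, 0, np.float64(-69.17312732237406)] None
 place [180, 0, 87.36672973632812] [-34.02699084  47.0588902   74.70757476   0.          58.23353504
 -31.39372057]
 place [180, 0, -92.63327026367188] [-3.40269908e+01  4.70588902e+01  7.47075748e+01 -2.54444375e-14
  5.82335350e+01  1.48606279e+02]
short [180, 0, np.float64(130.82687267762594)] [ 15.01828969  36.92766274  79.91408544   0.          63.15825182
 -25.80858299]
short [180, 0, np.float64(-49.17312732237406)] [ 1.50182897e+01  3.69276627e+01  7.99140854e+01 -2.54444375e-14
  6.31582518e+01  1.54191417e+02]
 place [180, 0, 87.36672973632812] [-29.76488341  45.23711697  78.36863532   0.          56.39424771
 -27.13161314]
 place [180, 0, -92.63327026367188] [-2.97648834e+01  4.52371170e+01  7.83686353e+01 -2.54444375e-14
  5.63942477e+01  1.52868387e+02]
```

```bash
cat > do.py <<'E'
import sys,numpy as np
from plan import *
from bench import bot
def pick(k,e):
    x,y,h,d=caps_[k];q=[180,0,BA+d+90]
    bot.move_gripper(.046,60)
    bot.move_to([x,y,.22],q)
    print("touch",bot.movel([x,y,.078+e],feed=.12,force_limit=12),bot.get_tcp_pos())
    bot.move_gripper(0,60);print("open",bot.get_opening(),bot.get_force().round(1),bot.get_finger_force())
    bot.movel([x,y,.13+e],feed=.05);print("up",bot.get_opening(),bot.get_t())
    bot.movel([x,y,.17+e],feed=.2)
def put(k,e):
    p=place[k]+(ex*.003 if k=="medium" else 0);q=[180,0,ang+90]
    bot.move_to([*p,.12+e],q)
    bot.movel([*p,.014+e],feed=.15)
    print("floor",bot.movel([*p,.003+e],feed=.02,force_limit=4),bot.get_tcp_pos(),bot.get_opening())
    bot.move_gripper(.037,10)
    bot.movel([*p,.15],feed=.15);print("t",bot.get_t())
E
python3 - <<'E'
from do import *
pick("long",.02)
s=bot.snapshot("scene");cv2.imwrite("pics/p1.png",cv2.resize(s["pixels"][40:250,230:510,::-1],(800,600)))
E
```

```text
touch False [0.57598431 0.22409401 0.09880328]
open 0.027006862597577657 [0.8 1.2 1.9] 60.000274647027254
up 0.026668788784927115 5.3333
```

View pics/p1.png

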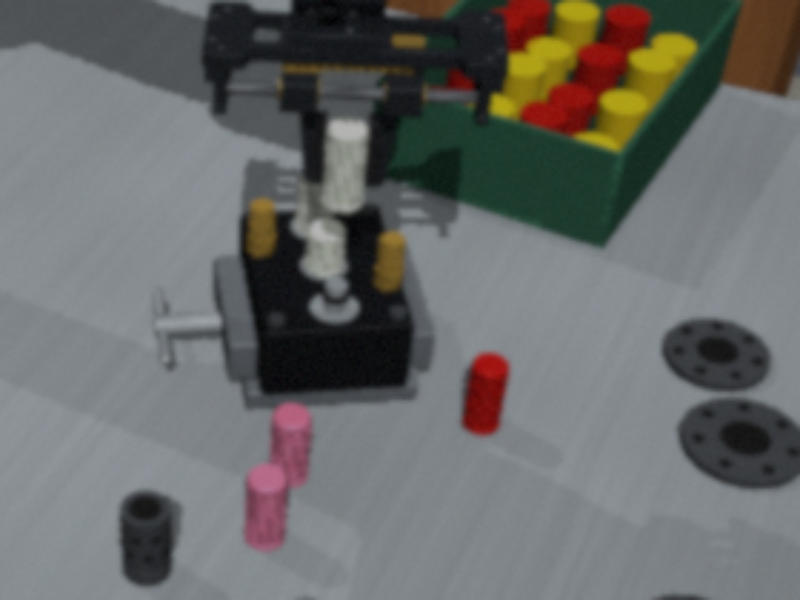

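The long cap is off (held at (345,165), bare spigot at (335,295)) and hangs upright. I'll place it, then check how close the parts box is to the medium cap.

Run:
```python
from do import *
put("long",.02)
for n in("top0","scene0"):
    W=cloud(dict(np.load(n+".npz")))
    c=W[(W[...,2]>.05)&(W[...,1]>.33)&(W[...,0]>.35)&(W[...,0]<.9)]
    print(n,len(c),c.min(0),c.max(0),np.percentile(c,[1,99],axis=0))
s=bot.snapshot("scene");print(*[o for o in caps(s,box=(.4,.7,-.35,-.1))],sep="\n")
cv2.imwrite("pics/p2.png",cv2.resize(s["pixels"][220:400,130:370,::-1],(800,600)))
```

```text
floor True [ 0.50949006 -0.14963462  0.02438727] 0.026939629714814492
t 9.8667
top0 4072 [0.4955984  0.33009306 0.05001955] [0.72453438 0.61025698 0.09480804] [[0.49781747 0.33333142 0.05050646]
 [0.72030663 0.59570367 0.09262796]]
scene0 6380 [0.49456969 0.33010236 0.05001147] [0.74398926 0.81026319 0.09502289] [[0.50230047 0.34104671 0.05049692]
 [0.73885288 0.80336915 0.09197521]]
(array([188.,  74.]), np.int32(8179), array([ 0.431 , -0.1315,  0.4795]), array([ 0.4312, -0.1295,  0.0417]))
(array([214., 143.]), np.int32(650), array([ 0.537 , -0.1667,  0.3564]), array([ 0.532 , -0.1607,  0.0317]))
(array([205., 164.]), np.int32(113), array([ 0.5237, -0.1781,  0.3197]), array([ 0.5197, -0.1708,  0.0215]))
(array([227., 276.]), np.int32(387), array([ 0.5106, -0.1493,  0.0617]), array([ 0.5101, -0.1481,  0.0146]))
(array([268., 296.]), np.int32(412), array([ 0.5943, -0.1555,  0.0618]), array([ 0.5937, -0.155 ,  0.0137]))
(array([202., 300.]), np.int32(259), array([ 0.494 , -0.2029,  0.038 ]), array([ 0.4931, -0.2018,  0.0137]))
(array([203., 334.]), np.int32(371), array([ 0.5356, -0.2618,  0.05  ]), array([ 0.5348, -0.2612,  0.0136]))
```

View pics/p2.png

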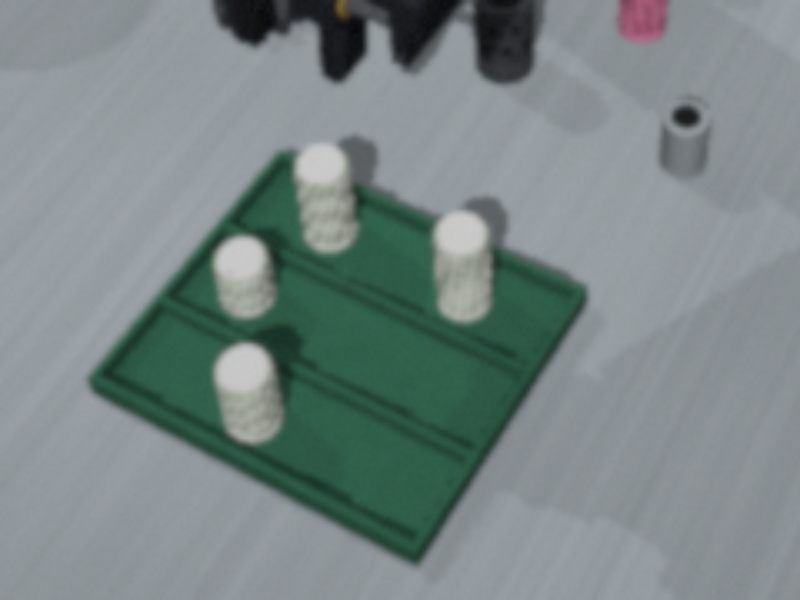

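The long cap stands in the far row at (325,195), upright with its top at 62 mm, next to its twin at (462,265). The box is only 95 mm high, which is below the gripper body. Next is the medium cap, then the short.

Run:
```python
from do import *
pick("medium",.012)
if bot.get_opening()<.02: raise SystemExit("lost")
put("medium",.012)
s=bot.snapshot("scene");print(*[o for o in caps(s,box=(.4,.7,-.35,-.1))if o[2][2]<.1],sep="\n")
pick("short",.004)
if bot.get_opening()<.02: raise SystemExit("lost")
put("short",.004)
bot.movel([*place["short"],.25],feed=.2)
bot.move_to([.45,.1,.3],[180,0,110])
s=bot.snapshot("scene");print(*[o for o in caps(s,box=(.4,.7,-.35,.4))if o[2][2]<.15],sep="\n")
cv2.imwrite("pics/p3.png",cv2.resize(s["pixels"][:,:,::-1],(800,600)))
```

```text
touch False [0.52446184 0.31042215 0.09076204]
open 0.02750596875435677 [-0.7 -0.4  2.7] 60.00115128234029
up 0.027098280717078004 14.8083
floor True [ 0.59739978 -0.26116623  0.01637048] 0.027159320884309824
t 19.975
(array([201., 300.]), np.int32(232), array([ 0.4919, -0.2042,  0.0383]), array([ 0.4932, -0.2038,  0.0143]))
(array([203., 334.]), np.int32(374), array([ 0.5357, -0.2619,  0.0502]), array([ 0.535 , -0.2613,  0.0141]))
(array([238., 349.]), np.int32(380), array([ 0.5987, -0.2605,  0.0502]), array([ 0.598 , -0.2597,  0.014 ]))
touch False [0.5505029  0.26810866 0.08277073]
open 0.02760754766497707 [0.6 0.8 3. ] 60.00020846928237
up 0.02789000996818488 25.2167
floor True [ 0.59689443 -0.20738322  0.00838987] 0.027538173898884827
t 30.125
(array([340., 111.]), np.int32(37), array([0.5242, 0.3096, 0.1   ]), array([0.5259, 0.3112, 0.01  ]))
(array([341., 121.]), np.int32(120), array([0.5502, 0.2677, 0.0996]), array([0.5502, 0.2697, 0.0098]))
(array([376., 145.]), np.int32(109), array([0.6199, 0.2901, 0.0521]), array([0.6146, 0.3035, 0.052 ]))
(array([311., 145.]), np.int32(27
[... 440 characters left out ...]
 0.0377]), array([ 0.658 , -0.0195,  0.0138]))
(array([226., 276.]), np.int32(388), array([ 0.5105, -0.1487,  0.0617]), array([ 0.5092, -0.1477,  0.0141]))
(array([268., 296.]), np.int32(408), array([ 0.5945, -0.1552,  0.062 ]), array([ 0.5942, -0.1545,  0.014 ]))
(array([202., 300.]), np.int32(264), array([ 0.4937, -0.2027,  0.0381]), array([ 0.4927, -0.2018,  0.014 ]))
(array([255., 325.]), np.int32(283), array([ 0.5977, -0.2079,  0.038 ]), array([ 0.5978, -0.2069,  0.0139]))
(array([203., 334.]), np.int32(371), array([ 0.5359, -0.2619,  0.0501]), array([ 0.5353, -0.261 ,  0.0142]))
(array([238., 349.]), np.int32(387), array([ 0.5982, -0.2604,  0.0498]), array([ 0.5976, -0.2597,  0.0144]))
```

View pics/p3.png

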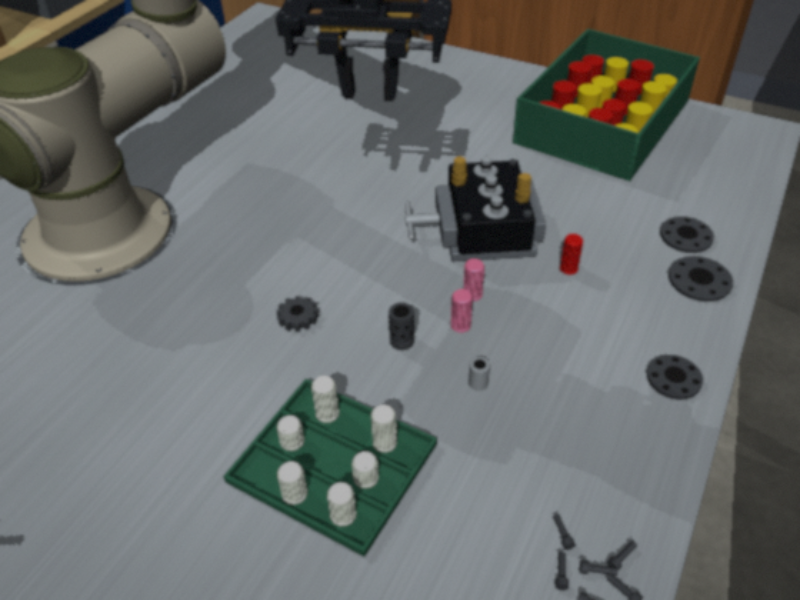

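All six caps stand upright in the tray: long at (325,398) and (384,428), short at (290,432) and (364,469), medium at (292,482) and (341,503). The three spigots are bare, near (490,190), and the loose parts haven't moved.

```bash
python3 -c "
from bench import bot
print(bot.finish_job(),bot.get_t())"
```

```text
the job is handed in; nothing more can be done
the job is handed in; nothing more can be done
```

The job is handed in: all three caps are off the ports and stand upright in the tray rows of their own length, and the final picture shows the other caps and loose parts unmoved.

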